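# Pull the pump rotor and show it to the inspection camera

## Task

Turn the three red bolt knobs on the pump anticlockwise, each fully to its end stop, then lift the rotor out by its white grip post and hold it in the air before the inspection camera: impeller end squarely facing the lens, centred in front of it, 110 mm from the glass. Finish while still holding it there, steady and touching nothing but the gripper; do not touch the camera, and leave the other things on the bench where they are.

Things in the scene. Friction and masses are not known exactly. Their poses are not given: they have to be found in the camera images.
- pump: Fixed green pump housing lying on its back: round cup, 104 mm outside, rim 60 mm above the table, on a 150x150 mm dark foot plate; outlet stub reaches 88 mm along its +x. Origin: centre of its underside on the table, z up. Bolts 1, 2, 3 with red knobs stand 72 mm from its middle, at 60, 180 and -60 degrees about z from its x axis.
- rotor: Rotor cartridge, 0.3 kg, loose in the pump at any yaw (3 mm play). Origin: centre of its lower (impeller) end, 20 mm above the table when seated; z up its axis. Upwards from it: yellow impeller disc 68 mm wide, dark magnet, grey spigot 78 mm wide (30-40 mm), blue flange 100 mm wide (40-48 mm, lies on the cup rim), white square grip post 24x24 mm (48-86 mm), sides along body x and y.
- camera: Fixed inspection camera stand, black base 120x100 mm, front towards its -x. Origin: on the underside, 15 mm in front of its centre, z up. The lens glass is 25 mm behind the origin (+x). With the lens it is up to about 100 mm high. Do not touch.
- lens: Lens of the inspection camera (black barrel 48 mm, white ring light 66 mm), fixed on the stand, leaning 25 degrees from vertical towards the stand's front (-x). Origin: centre of the front glass, 85 mm above the table; z: the viewing direction, out of the glass, upwards and to the front.
- bolt1 (a joint): Turn of captive bolt knob 1 in rad: 0 to 0.3 at the start, its steel latch tab (34 mm past the bolt axis, 14 mm wide, 2 mm above the flange) then lies over the rotor flange; grows anticlockwise seen from above, hard end stop at 1.4 where the tab is clear of the flange. Stays where left (friction 0.06 N m).
- bolt1_grip (a point): Grip point of bolt knob 1: on its axis, 97 mm above the table. Turns with the knob. The red bar grip is 40 mm long along this frame's x, 13 mm wide along y, from 76 to 108 mm above the table; below it are the steel disc (30 mm diameter) and tab, which points along -x.
- bolt2 (a joint): Turn of captive bolt knob 2 in rad: 0 to 0.3 at the start, its steel latch tab (34 mm past the bolt axis, 14 mm wide, 2 mm above the flange) then lies over the rotor flange; grows anticlockwise seen from above, hard end stop at 1.4 where the tab is clear of the flange. Stays where left (friction 0.06 N m).
- bolt2_grip (a point): Grip point of bolt knob 2: on its axis, 97 mm above the table. Turns with the knob. The red bar grip is 40 mm long along this frame's x, 13 mm wide along y, from 76 to 108 mm above the table; below it are the steel disc (30 mm diameter) and tab, which points along -x.
- bolt3 (a joint): Turn of captive bolt knob 3 in rad: 0 to 0.3 at the start, its steel latch tab (34 mm past the bolt axis, 14 mm wide, 2 mm above the flange) then lies over the rotor flange; grows anticlockwise seen from above, hard end stop at 1.4 where the tab is clear of the flange. Stays where left (friction 0.06 N m).
- bolt3_grip (a point): Grip point of bolt knob 3: on its axis, 97 mm above the table. Turns with the knob. The red bar grip is 40 mm long along this frame's x, 13 mm wide along y, from 76 to 108 mm above the table; below it are the steel disc (30 mm diameter) and tab, which points along -x.
- blue_bin: open blue plastic stock bin 120x150x70 mm, loose bystander; leave alone. Origin: centre of its underside.
- red_bin: open red plastic stock bin 110x130x65 mm, loose bystander; leave alone. Origin: centre of its underside.
- carton: closed cardboard box 160x200x120 mm, loose bystander; leave alone. Origin: centre of its underside.
- oil: white bottle with orange cap, 50 mm diameter, 130 mm tall, loose bystander; leave alone. Origin: centre of its underside.
- tape: orange roll of tape lying flat, 96 mm diameter, 45 mm high, loose bystander; leave alone. Origin: centre of its underside.
- screwdriver: screwdriver lying on the table, loose bystander; leave alone. Origin: on its axis line, on the table.
- seal: black rubber ring lying flat, 76 mm diameter, 6 mm high, loose bystander; leave alone. Origin: centre of its underside.
- spare: loose yellow spare impeller, a 68 mm disc with a hub, 40 mm high, loose bystander; leave alone. Origin: centre of its underside.
Mind the look-alikes: they are no part of the job. What is shaped like the rotor but orange or turquoise is not meant.

How it is judged (in metres and radians):
On the way, in this order (a step that is already met when the one before it is completed fails the run):
1. all three bolt knobs are turned to their end stops (over 1.25 of 1.4 rad) while the rotor is still seated in the pump (value of joint each of bolt1, bolt2, bolt3 above 1.25 rad and z of rotor in the frame of pump below 0.025 m and horizontal distance between rotor and pump below 0.006 m), for 0.2 s.
2. the rotor is lifted out of the pump in the fingers (z of rotor in the frame of pump above 0.075 m and contact force between the fingers and rotor above 1.5 N), for 0.2 s.
At the end, for the whole second after the job is handed in: All knobs over 1.25 rad; rotor held by the fingers (over 1.5 N), at rest, clear of pump and camera, over 130 mm up, post uppermost; its impeller end faces the lens: centre within 20 mm of the lens axis each way, 85 to 135 mm from the glass, axis within 0.2 rad of the lens axis (value of joint each of bolt1, bolt2, bolt3 above 1.25 rad and x of rotor in the frame of lens between -0.02 and 0.02 m and y of rotor in the frame of lens between -0.02 and 0.02 m and z of rotor in the frame of lens between 0.085 and 0.135 m and angle between the z axis of rotor and the z axis of lens, either way round below 0.2 rad and angle between rotor's own z axis and vertical below 0.9 rad and height (world z) of rotor above 0.13 m and contact force between the fingers and rotor above 1.5 N and contact force between rotor and pump below 0.2 N and contact force between rotor and camera below 0.2 N and linear speed of rotor below 0.03 m/s and angular speed of rotor below 0.2 rad/s); the arm keeps its last pose, push and grip.
It fails at once if the camera is touched (over 1 N) by the robot or the rotor (contact force between any of the arm, the fingers, rotor and camera above 1 N).
It fails at once if a bystander is moved more than 25 mm (distance of any of blue_bin, red_bin, carton, oil, tape, screwdriver, seal, spare from where it was at the start of the episode above 0.025 m).
It also fails if it takes over 72 s, if anything falls off the work surface, if the arm or the gripper's body presses on something with over 40 N, if the wrist force passes 120 N, or if a joint passes its speed limit or range.

## Robot

A 6-joint arm with a two-finger parallel gripper is mounted at the origin on the work surface. World frame = base frame: x ahead of the robot, y to its left, z up, the work surface at z = 0. Lengths are in m, angles in degrees, forces in N, time in s.
With the tool pointing down it reaches from about 0.4 to 0.825 m from the base axis. Payload 7 kg.
Tool frame: the origin (TCP) lies at the very end of the fingers, on their centre line; the grasp point (between the pads) lies 19 mm behind it; z points along the fingers, y is the line along which they close (so a half turn about z gives the same grasp; the last joint's range is limited). The gripper opens to 88 mm and grips with 3 to 60 N. Pads are 19 mm wide; open, the fingers measure 130 mm over their backs; the gripper's body (78 mm by 193 mm) begins 47 mm behind the grasp point.
Start: joints at [-53.451, 20.546, 0.682, 0, -70.136, -16.507], TCP at [0.231, -0.634, 0.227] pointing down, gripper open.
Joint ranges: [-176.03, 176.03], [-82.01, 121.73], [-58.28, 71.71], [-173.87, 95.51], [-174.79, -0.11], [-173.66, 173.66]. Speed limits (degrees/s): [136.94, 136.94, 172.46, 180, 180, 180].

## Interface

Orientations are given as [roll, pitch, yaw] about the fixed x, y, z axes, in that order (R = Rz(yaw) Ry(pitch) Rx(roll)).
In Python, from plant import ctrl, cams, workorder gives the robot as it stands.
- The arm moves only by the tool play_rows, never from a script. Its argument "motion" is a list of rows, each an object of numbers: "x", "y", "z": the shift along the tool's x, y, z normalised to -1 to 1, where 1 is 0.025 m; "rx", "ry", "rz": the turn, a rotation vector about the tool's x, y, z normalised to -1 to 1, where 1 is 4 degrees. A call has 1 to 20 rows; each row shifts and turns the commanded pose from where the row before left it, along the tool's axes as they then stand; what a row does not reach is not made up. A row lasts 1/8 s, in which the tool goes at most 62.5 mm and 10.7 degrees, less where a joint would pass 70% of its speed; a pose out of reach is approached as far as the arm can. A call with a number of a shift or a turn outside -1 to 1 is refused whole. A call with a gripper value outside its range is refused whole. "fingers" is the opening, from -1 (shut) to 1 (fully open), set as the call begins (left out, the last holds). The fingers move at their own pace and stop on an object; the grip force is fixed at half the most. Time passes only in rows, so rows that do not move let the fingers close. It gives the time, the measured TCP pose, the force, the opening and the grip force at its end, in the units of the state.
- ctrl.get_obs(): the state, without advancing time (a new reading comes with each control period).
- cams.snapshot(name): name is "side" or "top"; returns the picture (480x640x3 uint8, blue, green, red); there is no depth.
- cams.get_calibration(name): a dict with "vertical_fov" (degrees; the focal length in pixels is half the picture's height over the tangent of half this angle, whatever the lens; pixels are square), "cx", "cy" (the principal point, pixels), "position" and "rotation" of the camera in the world. Camera axes: x right, y up, looking along -z (the intrinsics and any distortion apply to the point x, -y, -z); pixel columns grow to the right and rows downward; lengths in m; the calibration is good to about 2 mm. A picture is of the moment at which its call begins. get_calibration takes no time and is no camera call.
- workorder.close_job(): hands the job in; it is judged then, once.
The state is a dict: "clock": time; "joint_pos": joint angles; "qvel": joint speeds; "tau": joint torques, N m; "tool_pos": TCP position; "orientation": TCP orientation; "force": force on the tool from outside, world axes, zero at the start; "moment": the same for the moment, N m; "opening": finger opening in m; "gripper_force": force on a finger pad.
Only numpy, scipy, OpenCV 4.12 (cv2) and the standard library are available. Lean on these libraries where they do the work, as an engineer would, in place of code of your own. Each camera call takes 0.05 s, during which the arm holds its last target. There are 200 camera calls.

## Working session

There is one attempt and no reset: what is moved stays moved. The work goes in short steps, Python scripts to look and compute and a tool call to move; the robot and the scene stay as the last step left them, time stands still between calls to the robot, and variables do not carry over. Pictures are saved under pics/ and viewed, at most 10 in all, crops included, and the job is handed in when it is done.

Besides the shell and the picture viewer there is one more tool, called by a JSON object that holds its "name" and its "arguments". play_rows: Moves the arm, as the interface text tells. Its arguments: {"type":"object","properties":{"motion":{"type":"array"},"fingers":{"type":"number"}},"required":["motion"]}

```bash
mkdir -p pics; ls; python3 - <<'E'
from plant import ctrl,cams
import cv2
for n in("side","top"):
    im=cams.snapshot(n);cv2.imwrite(f"pics/{n}0.png",im);print(n,cams.get_calibration(n))
print(ctrl.get_obs())
E
```

```text
pics
side {'vertical_fov': 52.915683004105794, 'cx': 314.963130648333, 'cy': 239.08172673322585, 'position': array([0.45995086, 1.18749036, 0.75146392]), 'rotation': array([  60.31830768,    1.03354464, -175.30397037])}
top {'vertical_fov': 42.71505956305024, 'cx': 327.69769738457586, 'cy': 239.49434351188557, 'position': array([0.27799975, 0.05578266, 1.77449326]), 'rotation': array([  9.43856554,   0.18784701, -90.52640592])}
{'clock': 0.1, 'joint_pos': array([-5.34508255e+01,  2.05864049e+01,  6.40949627e-01, -1.83729075e-02,
       -7.01374482e+01, -1.65073503e+01]), 'qvel': array([-0.02259253, -0.20932642,  0.12568247,  0.01817711, -0.01215979,
        0.00278014]), 'tau': array([-1.37610648e-03, -5.84162450e+01,  2.93753779e+01,  7.01560378e+00,
        1.02209425e-02, -5.74838327e-05]), 'tool_pos': array([ 0.23116264, -0.63372235,  0.22573948]), 'orientation': array([ 1.79915605e+02, -6.99730243e-03, -1.59964426e+02]), 'force': array([-0.51704183, -0.38166102, -0.27449808]), 'moment': array([-0.00834611, -0.01063374, -0.01231648]), 'gripper_force': 0.0, 'opening': 0.08756150867987288}
```

View pics/top0.png

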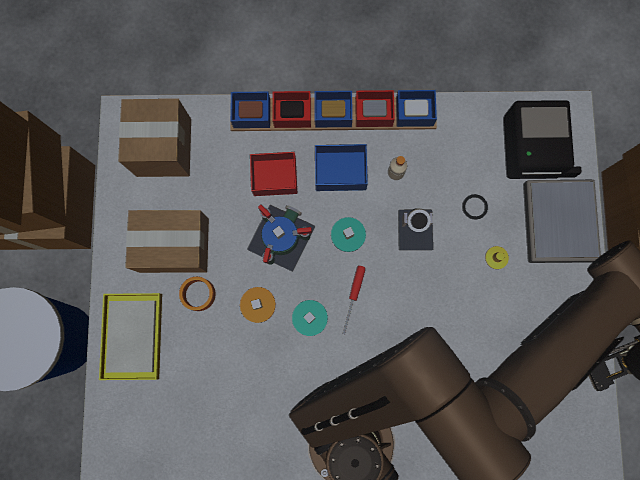

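View pics/side0.png

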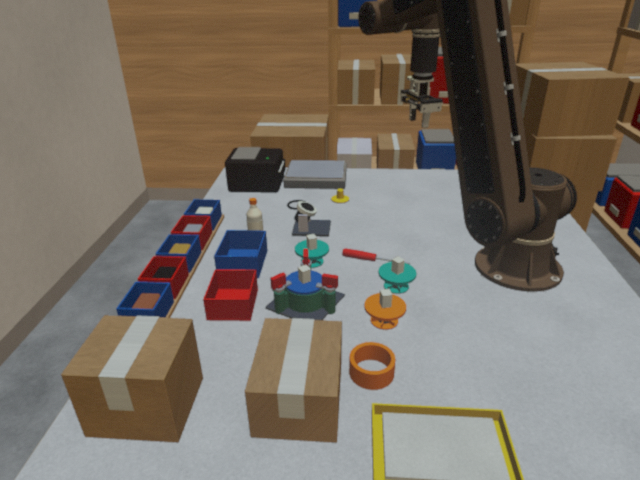

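The top view shows the pump at about (280,234), with its stub up-right at (293,211). The knobs are bolt1 (264,212), bolt2 (266,256) and bolt3 (304,232). The inspection camera is at (416,225). In the side view the pump is at (305,290) and the lens at (305,208). Next I'll look closer at both.

```bash
cat > h.py <<'E'
import numpy as np,cv2
from scipy.spatial.transform import Rotation as R
from plant import ctrl,cams
def cal(n):
    c=cams.get_calibration(n);f=240/np.tan(np.radians(c["vertical_fov"]/2))
    return f,c["cx"],c["cy"],np.array(c["position"]),R.from_euler("xyz",c["rotation"],degrees=True).as_matrix()
def ray(n,p):
    f,cx,cy,o,M=cal(n);d=M@np.array([(p[0]-cx)/f,-(p[1]-cy)/f,-1]);return o,d/np.linalg.norm(d)
def onz(n,p,z):
    o,d=ray(n,p);return o+d*(z-o[2])/d[2]
def proj(n,P):
    f,cx,cy,o,M=cal(n);q=M.T@(np.asarray(P)-o);return np.array([cx+f*q[0]/-q[2],cy-f*q[1]/-q[2]])
def tri(p,s):
    (a,u),(b,v)=ray("top",p),ray("side",s)
    k=np.linalg.lstsq(np.c_[u,-v],b-a,rcond=None)[0];return (a+k[0]*u+b+k[1]*v)/2,np.linalg.norm(a+k[0]*u-b-k[1]*v)
E
python3 - <<'E'
from h import *
t=cv2.imread("pics/top0.png");s=cv2.imread("pics/side0.png")
a=cv2.resize(t[195:285,235:335],None,fx=4,fy=4,interpolation=3)
b=cv2.resize(t[195:265,385:450],None,fx=4,fy=4,interpolation=3)
c=cv2.resize(s[245:325,260:350],None,fx=4,fy=4,interpolation=3)
d=cv2.resize(s[190:240,280:345],None,fx=4,fy=4,interpolation=3)
W=np.zeros((600,780,3),np.uint8)
W[:360,:400]=a; W[:280,420:680]=b;W[280:600,410:770]=c;W[370:570,0:260]=d
cv2.imwrite("pics/crop0.png",W)
h=cv2.cvtColor(t,cv2.COLOR_BGR2HSV)
red=((h[...,0]<8)|(h[...,0]>172))&(h[...,1]>150)&(h[...,2]>90)
blue=(abs(h[...,0].astype(int)-110)<10)&(h[...,1]>120)&(h[...,2]>60)
for nm,m in(("red",red),("blue",blue)):
    m=m.astype(np.uint8);m[:203]=0;m[275:]=0;m[:,:240]=0;m[:,325:]=0
    for k in cv2.findContours(m,0,1)[0]:
        if cv2.contourArea(k)>10:
            (x,y),wh,an=cv2.minAreaRect(k);print(nm,x,y,wh,an,onz("top",(x,y),.108 if nm=="red" else .068))
            if nm=="blue":
                print(cv2.minEnclosingCircle(k))
E
```

```text
red 266.10400390625 254.42800903320312 (4.114365577697754, 13.684738159179688) 10.30484676361084 [0.51520836 0.2279885  0.108     ]
red 303.54949951171875 229.4950714111328 (4.079652309417725, 13.33349895477295) 84.2894058227539 [0.5837068  0.12509956 0.108     ]
red 263.5000305175781 210.50003051757812 (12.727922439575195, 5.656853675842285) 45.0 [0.63838185 0.23611292 0.108     ]
blue 279.0 233.0 (34.0, 34.0) 90.0 [0.58166083 0.19613312 0.068     ]
((279.0, 233.5), 17.86766815185547)
```

View pics/crop0.png

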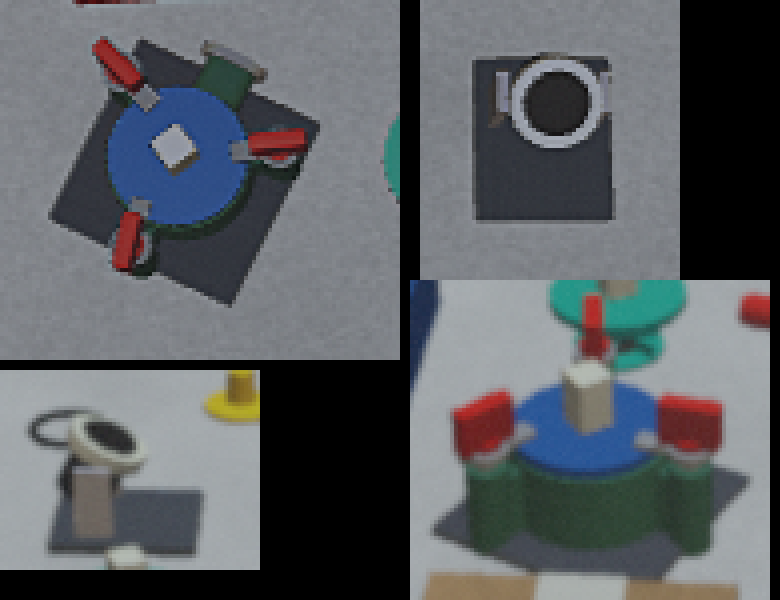

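The crops match the description: red bars nearly radial, tabs over the blue flange, and the white post turned in the flange. The lens ring is at about (524..., 220) of the top view and leans to the robot side (-x). Now I'll compute the numbers.

```bash
python3 - <<'E'
from h import *
from scipy.optimize import least_squares
t=cv2.imread("pics/top0.png");s=cv2.imread("pics/side0.png")
def prep(im,x0,x1,y0,y1):
    return cv2.cvtColor(im[y0:y1,x0:x1],cv2.COLOR_BGR2HSV).astype(int),np.array([x0,y0])
def big(m,k=0):
    c=sorted(cv2.findContours(m.astype(np.uint8),0,1)[0],key=cv2.contourArea)[::-1];return c[k]
# knobs
C=np.array([.5802,.1965])
h,o=prep(t,240,325,203,275)
m=((h[...,0]<8)|(h[...,0]>172))&(h[...,1]>150)&(h[...,2]>90)
for k in range(3):
    b=cv2.boxPoints(cv2.minAreaRect(big(m,k)))+o
    e=[(b[i]+b[(i+1)%4])/2 for i in range(4)]
    L=max(((0,2),(1,3)),key=lambda q:np.linalg.norm(e[q[0]]-e[q[1]]))
    P=[onz("top",e[i],.106)[:2] for i in L];P.sort(key=lambda p:np.linalg.norm(p-C))
    d=P[1]-P[0];mid=(P[0]+P[1])/2
    print("knob",mid,"bar ang",np.degrees(np.arctan2(d[1],d[0])),"radial",np.degrees(np.arctan2(*(mid-C)[::-1])),np.linalg.norm(d),np.linalg.norm(mid-C))
# post
m=(h[...,1]<60)&(h[...,2]>170)
c=big(m);r=cv2.minAreaRect(c);b=cv2.boxPoints(r)+o
W=np.array([onz("top",p,.106) for p in b]);print("post",W.mean(0),[np.degrees(np.arctan2(*(W[(i+1)%4]-W[i])[:2][::-1])) for i in range(2)],[np.linalg.norm(W[(i+1)%4]-W[i]) for i in range(2)])
# stand base
h,o=prep(t,385,450,195,265)
m=(h[...,2]<95)
c=big(m);b=cv2.boxPoints(cv2.minAreaRect(c))+o
W=np.array([onz("top",p,.012) for p in b]);print("base",W.mean(0),W[:,:2].tolist(),[np.degrees(np.arctan2(*(W[(i+1)%4]-W[i])[:2][::-1])) for i in range(2)],[np.linalg.norm(W[(i+1)%4]-W[i]) for i in range(2)])
# lens inner dark disc
m=(h[...,2]<80)[:, :]
mm=np.zeros_like(m);mm[12:40,20:52]=m[12:40,20:52]
w=(h[...,2]>140)&(h[...,1]<60)
cs=[k for k in cv2.findContours(w.astype(np.uint8),2,1)[0]]
for k in cs:
    if len(k)>=8:
        el=cv2.fitEllipse(k);print("top ring",np.array(el[0])+o,el[1:],cv2.contourArea(k)); 
h,o=prep(s,290,320,195,222)
w=(h[...,2]>150)&(h[...,1]<80)
for k in cv2.findContours(w.astype(np.uint8),2,1)[0]:
    if len(k)>=8:
        el=cv2.fitEllipse(k);print("side ring",np.array(el[0])+o,el[1:],cv2.contourArea(k))
E
```

```text
knob [0.63883061 0.23634523] bar ang 44.34504838862918 radial 34.199936048431105 0.03608017711179151 0.07088858244582741
knob [0.58407399 0.1251801 ] bar ang -84.75339306420112 radial -86.89083198714998 0.0368347883323369 0.0714250364986802
knob [0.51552679 0.22818935] bar ang 170.17715644206874 radial 153.89552294519197 0.037818091244874986 0.07201971445313375
post [0.5736824 0.1906758 0.106    ] [np.float64(-51.16788889150484), np.float64(-141.8878476612384)] [np.float64(0.017675268463314738), np.float64(0.0030687820926022006)]
base [ 0.60140972 -0.19766979  0.012     ] [[0.6627335464904083, -0.14832353409173332], [0.6617164396638623, -0.25098649533806544], [0.5401030178777891, -0.24644810053446764], [0.5410858809997461, -0.14492102883662006]] [np.float64(-90.56762459623937), np.float64(177.86281600813052)] [np.float64(0.1026679994845643), np.float64(0.1216980747009198)]
top ring [441.26924896 242.57210541] ((2.930283784866333, 4.983258247375488), 15.61330509185791) 2.0
top ring [441.73952484 235.22867203] ((2.650463342666626, 3.916914701461792), 13.81635856628418) 2.5
top ring [43
[... 398 characters left out ...]
7529] ((0.0007625308353453875, 5.286102294921875), 0.00242652022279799) 0.0
top ring [418.78495789 220.31536293] ((21.179428100585938, 22.32810401916504), 73.04338836669922) 367.5
top ring [418.62696075 220.2653389 ] ((17.746421813964844, 18.7598934173584), 79.12641906738281) 259.0
top ring [410.  207.5] ((0.0, 1.0), 0.0) 0.0
top ring [426.94017792 207.19682026] ((1.9013015031814575, 13.751046180725098), 90.13188934326172) 2.0
top ring [446.77777863 204.5       ] ((0.0, 1.0), 0.0) 0.5
side ring [292.05535579 214.31248474] ((4.8043694496154785, 13.945479393005371), 7.1535725593566895) 40.0
side ring [307.49773407 204.22529316] ((21.34763526916504, 31.82309341430664), 114.74765014648438) 268.5
```

Knob start angles come out at about 10°, 16° and 2° for bolts 1, 2 and 3, with pump centre (0.580, 0.1965) and yaw -26°. All of this fits the given sizes. I'll move to bolt 1 first.

{"name": "play_rows", "arguments": {"motion": [{"rz": -1}, {"rz": -1}, {"rz": -1}, {"rz": -1}, {"rz": -1}, {"rz": -1}, {"x": -1, "y": 0.38}, {"x": -1, "y": 0.38}, {"x": -1, "y": 0.38}, {"x": -1, "y": 0.38}, {"x": -1, "y": 0.38}, {"x": -1, "y": 0.38}, {"x": -1, "y": 0.38}, {"x": -1, "y": 0.38}, {"x": -1, "y": 0.38}, {"x": -1, "y": 0.38}, {"x": -1, "y": 0.38}, {"x": -1, "y": 0.38}, {"x": -1, "y": 0.38}, {"x": -1, "y": 0.38}], "fingers": 0.1}}

```text
$.motion[0]: bad value
```

{"name": "play_rows", "arguments": {"motion": [{"x": -1, "y": 0.38}, {"x": -1, "y": 0.38}, {"x": -1, "y": 0.38}, {"x": -1, "y": 0.38}, {"x": -1, "y": 0.38}, {"x": -1, "y": 0.38}, {"x": -1, "y": 0.38}, {"x": -1, "y": 0.38}, {"x": -1, "y": 0.38}, {"x": -1, "y": 0.38}, {"x": -1, "y": 0.38}, {"x": -1, "y": 0.38}, {"x": -1, "y": 0.38}, {"x": -1, "y": 0.38}, {"x": -1, "y": 0.38}, {"x": -1, "y": 0.38}, {"x": -1, "y": 0.38}, {"x": -1, "y": 0.38}, {}, {}]}}

```text
$.motion[0]: bad value
```

{"name": "play_rows", "arguments": {"motion": [{"x": 0, "y": 0, "z": 0, "rx": 0, "ry": 0, "rz": -1}, {"x": 0, "y": 0, "z": 0, "rx": 0, "ry": 0, "rz": -1}], "fingers": 0.1}}

```text
clock: 0.35
tool_pos: [0.2312, -0.6338, 0.226]
orientation: [179.9, 0.0, -151.8]
force: [-0.1, 0.6, 0.2]
opening: 0.0729
gripper_force: 0.0
```

{"name": "play_rows", "arguments": {"motion": [{"x": 0, "y": 0, "z": 0, "rx": 0, "ry": 0, "rz": -1}, {"x": 0, "y": 0, "z": 0, "rx": 0, "ry": 0, "rz": -1}, {"x": 0, "y": 0, "z": 0, "rx": 0, "ry": 0, "rz": -1}, {"x": 0, "y": 0, "z": 0, "rx": 0, "ry": 0, "rz": -1}, {"x": -1, "y": 0.38, "z": 0, "rx": 0, "ry": 0, "rz": 0}, {"x": -1, "y": 0.38, "z": 0, "rx": 0, "ry": 0, "rz": 0}, {"x": -1, "y": 0.38, "z": 0, "rx": 0, "ry": 0, "rz": 0}, {"x": -1, "y": 0.38, "z": 0, "rx": 0, "ry": 0, "rz": 0}, {"x": -1, "y": 0.38, "z": 0, "rx": 0, "ry": 0, "rz": 0}, {"x": -1, "y": 0.38, "z": 0, "rx": 0, "ry": 0, "rz": 0}, {"x": -1, "y": 0.38, "z": 0, "rx": 0, "ry": 0, "rz": 0}, {"x": -1, "y": 0.38, "z": 0, "rx": 0, "ry": 0, "rz": 0}, {"x": -1, "y": 0.38, "z": 0, "rx": 0, "ry": 0, "rz": 0}, {"x": -1, "y": 0.38, "z": 0, "rx": 0, "ry": 0, "rz": 0}, {"x": -1, "y": 0.38, "z": 0, "rx": 0, "ry": 0, "rz": 0}, {"x": -1, "y": 0.38, "z": 0, "rx": 0, "ry": 0, "rz": 0}, {"x": -1, "y": 0.38, "z": 0, "rx": 0, "ry": 0, "rz": 0}, {"x": -1, "y": 0.38, "z": 0, "rx": 0, "ry": 0, "rz": 0}, {"x": -1, "y": 0.38, "z": 0, "rx": 0, "ry": 0, "rz": 0}, {"x": -1, "y": 0.38, "z": 0, "rx": 0, "ry": 0, "rz": 0}]}}

```text
clock: 2.85
tool_pos: [0.4132, -0.2459, 0.2263]
orientation: [180.0, -0.0, -136.0]
force: [0.9, 0.1, 1.1]
opening: 0.0482
gripper_force: 0.0
```

{"name": "play_rows", "arguments": {"motion": [{"x": -1, "y": 0.38, "z": 0, "rx": 0, "ry": 0, "rz": 0}, {"x": -1, "y": 0.38, "z": 0, "rx": 0, "ry": 0, "rz": 0}, {"x": -1, "y": 0.38, "z": 0, "rx": 0, "ry": 0, "rz": 0}, {"x": -1, "y": 0.38, "z": 0, "rx": 0, "ry": 0, "rz": 0}, {"x": -1, "y": 0.38, "z": 0, "rx": 0, "ry": 0, "rz": 0}, {"x": -1, "y": 0.38, "z": 0, "rx": 0, "ry": 0, "rz": 0}, {"x": -1, "y": 0.38, "z": 0, "rx": 0, "ry": 0, "rz": 0}, {"x": -1, "y": 0.38, "z": 0, "rx": 0, "ry": 0, "rz": 0}, {"x": -1, "y": 0.38, "z": 0, "rx": 0, "ry": 0, "rz": 0}, {"x": -1, "y": 0.38, "z": 0, "rx": 0, "ry": 0, "rz": 0}, {"x": -1, "y": 0.38, "z": 0, "rx": 0, "ry": 0, "rz": 0}, {"x": -1, "y": 0.38, "z": 0, "rx": 0, "ry": 0, "rz": 0}, {"x": -1, "y": 0.38, "z": 0, "rx": 0, "ry": 0, "rz": 0}, {"x": -1, "y": 0.38, "z": 0, "rx": 0, "ry": 0, "rz": 0}, {"x": -1, "y": 0.38, "z": 0, "rx": 0, "ry": 0, "rz": 0}, {"x": -1, "y": 0.38, "z": 0, "rx": 0, "ry": 0, "rz": 0}, {"x": -1, "y": 0.38, "z": 0, "rx": 0, "ry": 0, "rz": 0}, {"x": 0, "y": 0, "z": 0, "rx": 0, "ry": 0, "rz": 0}]}}

```text
clock: 5.1
tool_pos: [0.6072, 0.1669, 0.2258]
orientation: [180.0, -0.0, -135.9]
force: [-0.0, -0.5, -0.1]
opening: 0.0485
gripper_force: 0.0
```

{"name": "play_rows", "arguments": {"motion": [{"x": -0.96, "y": 0.36, "z": 0, "rx": 0, "ry": 0, "rz": 0}, {"x": -0.96, "y": 0.36, "z": 0, "rx": 0, "ry": 0, "rz": 0}, {"x": -0.96, "y": 0.36, "z": 0, "rx": 0, "ry": 0, "rz": 0}, {"x": 0, "y": 0, "z": 0.8, "rx": 0, "ry": 0, "rz": 0}, {"x": 0, "y": 0, "z": 1, "rx": 0, "ry": 0, "rz": 0}, {"x": 0, "y": 0, "z": 1, "rx": 0, "ry": 0, "rz": 0}, {"x": 0, "y": 0, "z": 0.7, "rx": 0, "ry": 0, "rz": 0}, {"x": 0, "y": 0, "z": 0, "rx": 0, "ry": 0, "rz": 0}]}}

```text
clock: 6.1
tool_pos: [0.6387, 0.2338, 0.1377]
orientation: [180.0, -0.2, -136.0]
force: [1.0, 0.7, 1.6]
opening: 0.0483
gripper_force: 0.0
```

```bash
python3 - <<'E'
from h import *
t=cams.snapshot("top");s=cams.snapshot("side")
a=cv2.resize(t[190:290,220:350],None,fx=3,fy=3,interpolation=3)
c=cv2.resize(s[205:325,250:370],None,fx=3,fy=3,interpolation=3)
W=np.zeros((370,770,3),np.uint8);W[:300,:390]=a;W[:360,400:760]=c
cv2.imwrite("pics/b1.png",W)
print("lens tri",tri((418.7,220.3),(307.5,204.2)),"onz",onz("top",(418.7,220.3),.085))
t=cv2.imread("pics/top0.png");h=cv2.cvtColor(t,cv2.COLOR_BGR2HSV).astype(int)
m=((h[...,1]<70)&(h[...,2]>125))[218:248,265:293].astype(np.uint8)
for k in cv2.findContours(m,0,1)[0]:
    if cv2.contourArea(k)>15:
        b=cv2.boxPoints(cv2.minAreaRect(k))+[265,218];W=np.array([onz("top",p,.106) for p in b]);print("post",W.mean(0),[np.degrees(np.arctan2(*(W[(i+1)%4]-W[i])[:2][::-1])) for i in range(2)],[np.linalg.norm(W[(i+1)%4]-W[i]) for i in range(2)])
E
```

```text
lens tri (array([ 0.61006804, -0.19659574,  0.0869616 ]), np.float64(0.0010145416484044878)) onz [ 0.61097162 -0.1968964   0.085     ]
post [0.58067012 0.19656743 0.106     ] [np.float64(-52.92605757158897), np.float64(-143.65621282923055)] [np.float64(0.022106853220770068), np.float64(0.02249846083726811)]
```

View pics/b1.png

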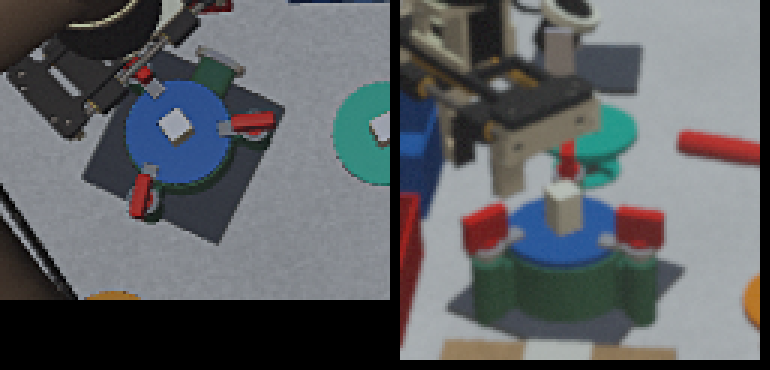

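The gripper straddles knob 1. The post at (0.581, 0.197) and the lens at (0.6105, -0.197, 0.086) agree with the geometry. Now to descend and close.

{"name": "play_rows", "arguments": {"motion": [{"x": -0.12, "y": 0, "z": 1, "rx": 0, "ry": 0, "rz": 0}, {"x": 0, "y": 0, "z": 1, "rx": 0, "ry": 0, "rz": 0}, {"x": 0, "y": 0, "z": 0.3, "rx": 0, "ry": 0, "rz": 0}, {"x": 0, "y": 0, "z": 0, "rx": 0, "ry": 0, "rz": 0}]}}

```text
clock: 6.7
tool_pos: [0.642, 0.2365, 0.0823]
orientation: [-180.0, 0.0, -135.9]
force: [0.4, -0.4, 0.0]
opening: 0.0483
gripper_force: 0.0
```

{"name": "play_rows", "arguments": {"motion": [{"x": 0, "y": 0, "z": 0, "rx": 0, "ry": 0, "rz": 0}, {"x": 0, "y": 0, "z": 0, "rx": 0, "ry": 0, "rz": 0}, {"x": 0, "y": 0, "z": 0, "rx": 0, "ry": 0, "rz": 0}, {"x": 0, "y": 0, "z": 0, "rx": 0, "ry": 0, "rz": 0}], "fingers": -1}}

```text
clock: 7.2
tool_pos: [0.6419, 0.2365, 0.0823]
orientation: [-180.0, 0.1, -135.9]
force: [-0.2, 0.4, 5.3]
opening: 0.0137
gripper_force: 2.3
```

{"name": "play_rows", "arguments": {"motion": [{"x": 0, "y": 0, "z": 0, "rx": 0, "ry": 0, "rz": -1}, {"x": 0, "y": 0, "z": 0, "rx": 0, "ry": 0, "rz": -1}, {"x": 0, "y": 0, "z": 0, "rx": 0, "ry": 0, "rz": -1}, {"x": 0, "y": 0, "z": 0, "rx": 0, "ry": 0, "rz": -1}, {"x": 0, "y": 0, "z": 0, "rx": 0, "ry": 0, "rz": -1}, {"x": 0, "y": 0, "z": 0, "rx": 0, "ry": 0, "rz": -1}, {"x": 0, "y": 0, "z": 0, "rx": 0, "ry": 0, "rz": -1}, {"x": 0, "y": 0, "z": 0, "rx": 0, "ry": 0, "rz": -1}, {"x": 0, "y": 0, "z": 0, "rx": 0, "ry": 0, "rz": -1}, {"x": 0, "y": 0, "z": 0, "rx": 0, "ry": 0, "rz": -1}, {"x": 0, "y": 0, "z": 0, "rx": 0, "ry": 0, "rz": -1}, {"x": 0, "y": 0, "z": 0, "rx": 0, "ry": 0, "rz": -1}, {"x": 0, "y": 0, "z": 0, "rx": 0, "ry": 0, "rz": -1}, {"x": 0, "y": 0, "z": 0, "rx": 0, "ry": 0, "rz": -1}, {"x": 0, "y": 0, "z": 0, "rx": 0, "ry": 0, "rz": -1}, {"x": 0, "y": 0, "z": 0, "rx": 0, "ry": 0, "rz": -1}, {"x": 0, "y": 0, "z": 0, "rx": 0, "ry": 0, "rz": -1}, {"x": 0, "y": 0, "z": 0, "rx": 0, "ry": 0, "rz": 0}, {"x": 0, "y": 0, "z": 0, "rx": 0, "ry": 0, "rz": 0}]}}

```text
clock: 9.57
tool_pos: [0.641, 0.2368, 0.0823]
orientation: [180.0, 0.0, -67.9]
force: [-5.7, 2.4, 6.6]
opening: 0.0126
gripper_force: 31.1
```

```bash
python3 -c "
from plant import ctrl
o=ctrl.get_obs();print(o['orientation'],o['moment'],o['force'],o['joint_pos'],o['gripper_force'],o['opening'])"
```

```text
[ 1.79997789e+02  3.37918916e-02 -6.79334031e+01] [0.73370918 1.90651411 0.03514013] [-5.70644166  2.41011373  6.56758459] [ 3.65572819e+01  2.77149839e+01 -8.03867511e+00 -4.09996312e-02
 -5.42400328e+01 -1.44667264e+01] 31.08805362135172 0.012604726356526689
```

{"name": "play_rows", "arguments": {"motion": [{"x": 0, "y": 0, "z": 0, "rx": 0, "ry": 0, "rz": -0.5}, {"x": 0, "y": 0, "z": 0, "rx": 0, "ry": 0, "rz": -0.5}, {"x": 0, "y": 0, "z": 0, "rx": 0, "ry": 0, "rz": 0}]}}

```text
clock: 9.95
tool_pos: [0.641, 0.2368, 0.0823]
orientation: [-180.0, 0.1, -64.0]
force: [-4.5, 2.8, 6.4]
opening: 0.013
gripper_force: 32.4
```

```bash
python3 -c "
from plant import ctrl
o=ctrl.get_obs();print(o['orientation'],o['moment'],o['force'],o['tau'],o['gripper_force'],o['opening'])"
```

```text
[-1.79999160e+02  5.00134400e-02 -6.39763592e+01] [ 0.7091387   1.89229919 -0.57012599] [-4.50361818  2.84722873  6.40072688] [ -1.76909901 -59.77760196  24.70198095   7.06120893   1.0235313
   0.80693202] 32.411653362214565 0.012970567904354883
```

Bolt 1 is at its stop, shown by the moment rising to -0.57 N m. Next is bolt 3.

{"name": "play_rows", "arguments": {"motion": [{"x": 0, "y": 0, "z": 0, "rx": 0, "ry": 0, "rz": 0}, {"x": 0, "y": 0, "z": 0, "rx": 0, "ry": 0, "rz": 0}, {"x": 0, "y": 0, "z": -0.8, "rx": 0, "ry": 0, "rz": 0}, {"x": 0, "y": 0, "z": -1, "rx": 0, "ry": 0, "rz": 0}, {"x": 0, "y": 0, "z": 0, "rx": 0, "ry": 0, "rz": 1}, {"x": 0, "y": 0, "z": 0, "rx": 0, "ry": 0, "rz": 1}, {"x": 0, "y": 0, "z": 0, "rx": 0, "ry": 0, "rz": 1}, {"x": 0, "y": 0, "z": 0, "rx": 0, "ry": 0, "rz": 1}, {"x": 0, "y": 0, "z": 0, "rx": 0, "ry": 0, "rz": 1}, {"x": 0.84, "y": 0.54, "z": 0, "rx": 0, "ry": 0, "rz": 0}, {"x": 0.84, "y": 0.54, "z": 0, "rx": 0, "ry": 0, "rz": 0}, {"x": 0.84, "y": 0.54, "z": 0, "rx": 0, "ry": 0, "rz": 0}, {"x": 0.84, "y": 0.54, "z": 0, "rx": 0, "ry": 0, "rz": 0}, {"x": 0.84, "y": 0.54, "z": 0, "rx": 0, "ry": 0, "rz": 0}, {"x": 0, "y": 0, "z": 0, "rx": 0, "ry": 0, "rz": 0}, {"x": 0, "y": 0, "z": 0, "rx": 0, "ry": 0, "rz": 0}], "fingers": 0}}

```text
clock: 11.95
tool_pos: [0.5857, 0.1247, 0.1267]
orientation: [-180.0, 0.0, -84.0]
force: [-0.1, 0.4, -0.3]
opening: 0.044
gripper_force: 0.0
```

{"name": "play_rows", "arguments": {"motion": [{"x": 0, "y": 0, "z": 0.9, "rx": 0, "ry": 0, "rz": 0}, {"x": 0, "y": 0, "z": 0.9, "rx": 0, "ry": 0, "rz": 0}, {"x": 0, "y": 0, "z": 0, "rx": 0, "ry": 0, "rz": 0}]}}

```text
clock: 12.32
tool_pos: [0.5846, 0.1247, 0.0798]
orientation: [179.8, -0.1, -83.9]
force: [-0.9, -1.0, 0.7]
opening: 0.0438
gripper_force: 0.0
```

{"name": "play_rows", "arguments": {"motion": [{"x": 0, "y": 0, "z": 0, "rx": 0, "ry": 0, "rz": 0}, {"x": 0, "y": 0, "z": 0, "rx": 0, "ry": 0, "rz": 0}, {"x": 0, "y": 0, "z": 0, "rx": 0, "ry": 0, "rz": 0}, {"x": 0, "y": 0, "z": 0, "rx": 0, "ry": 0, "rz": 0}, {"x": 0, "y": 0, "z": 0, "rx": 0, "ry": 0, "rz": 0}], "fingers": -1}}

```text
clock: 12.95
tool_pos: [0.5856, 0.1249, 0.0823]
orientation: [-180.0, 0.0, -84.0]
force: [-2.6, 1.0, 5.8]
opening: 0.0126
gripper_force: 31.1
```

{"name": "play_rows", "arguments": {"motion": [{"x": 0, "y": 0, "z": 0, "rx": 0, "ry": 0, "rz": -1}, {"x": 0, "y": 0, "z": 0, "rx": 0, "ry": 0, "rz": -1}, {"x": 0, "y": 0, "z": 0, "rx": 0, "ry": 0, "rz": -1}, {"x": 0, "y": 0, "z": 0, "rx": 0, "ry": 0, "rz": -1}, {"x": 0, "y": 0, "z": 0, "rx": 0, "ry": 0, "rz": -1}, {"x": 0, "y": 0, "z": 0, "rx": 0, "ry": 0, "rz": -1}, {"x": 0, "y": 0, "z": 0, "rx": 0, "ry": 0, "rz": -1}, {"x": 0, "y": 0, "z": 0, "rx": 0, "ry": 0, "rz": -1}, {"x": 0, "y": 0, "z": 0, "rx": 0, "ry": 0, "rz": -1}, {"x": 0, "y": 0, "z": 0, "rx": 0, "ry": 0, "rz": -1}, {"x": 0, "y": 0, "z": 0, "rx": 0, "ry": 0, "rz": -1}, {"x": 0, "y": 0, "z": 0, "rx": 0, "ry": 0, "rz": -1}, {"x": 0, "y": 0, "z": 0, "rx": 0, "ry": 0, "rz": -1}, {"x": 0, "y": 0, "z": 0, "rx": 0, "ry": 0, "rz": -1}, {"x": 0, "y": 0, "z": 0, "rx": 0, "ry": 0, "rz": -1}, {"x": 0, "y": 0, "z": 0, "rx": 0, "ry": 0, "rz": -1}, {"x": 0, "y": 0, "z": 0, "rx": 0, "ry": 0, "rz": -1}, {"x": 0, "y": 0, "z": 0, "rx": 0, "ry": 0, "rz": -1}, {"x": 0, "y": 0, "z": 0, "rx": 0, "ry": 0, "rz": -1}, {"x": 0, "y": 0, "z": 0, "rx": 0, "ry": 0, "rz": -1}]}}

```text
clock: 15.45
tool_pos: [0.5853, 0.1246, 0.0823]
orientation: [180.0, -0.0, -3.9]
force: [-2.9, -1.2, 7.6]
opening: 0.0128
gripper_force: 33.0
```

```bash
python3 -c "
from plant import ctrl
o=ctrl.get_obs();print(o['orientation'],o['moment'],o['force'],o['tau'],o['gripper_force'],o['opening'])"
```

```text
[ 1.79994638e+02 -2.14174097e-03 -3.85089777e+00] [-0.29860758  1.31234801 -0.6112773 ] [-2.94190507 -1.20786954  7.57123791] [  0.59466328 -49.4132638   23.31661642   5.61840713   1.21117763
  -0.33632088] 33.049323074519634 0.012845310424003694
```

{"name": "play_rows", "arguments": {"motion": [{"x": 0, "y": 0, "z": 0, "rx": 0, "ry": 0, "rz": 0}, {"x": 0, "y": 0, "z": 0, "rx": 0, "ry": 0, "rz": 0}, {"x": 0, "y": 0, "z": -0.8, "rx": 0, "ry": 0, "rz": 0}, {"x": 0, "y": 0, "z": -1, "rx": 0, "ry": 0, "rz": 0}, {"x": 0, "y": 0, "z": 0, "rx": 0, "ry": 0, "rz": 1}, {"x": 0, "y": 0, "z": 0, "rx": 0, "ry": 0, "rz": 0.5}, {"x": -0.69, "y": -0.72, "z": 0, "rx": 0, "ry": 0, "rz": 0}, {"x": -0.69, "y": -0.72, "z": 0, "rx": 0, "ry": 0, "rz": 0}, {"x": -0.69, "y": -0.72, "z": 0, "rx": 0, "ry": 0, "rz": 0}, {"x": -0.69, "y": -0.72, "z": 0, "rx": 0, "ry": 0, "rz": 0}, {"x": -0.69, "y": -0.72, "z": 0, "rx": 0, "ry": 0, "rz": 0}, {"x": 0, "y": 0, "z": 0, "rx": 0, "ry": 0, "rz": 0}, {"x": 0, "y": 0, "z": 0, "rx": 0, "ry": 0, "rz": 0}, {"x": 0, "y": 0, "z": 0.9, "rx": 0, "ry": 0, "rz": 0}, {"x": 0, "y": 0, "z": 0.9, "rx": 0, "ry": 0, "rz": 0}, {"x": 0, "y": 0, "z": 0, "rx": 0, "ry": 0, "rz": 0}], "fingers": 0}}

```text
clock: 17.45
tool_pos: [0.5154, 0.2268, 0.0799]
orientation: [179.8, 0.1, -10.0]
force: [0.7, 0.4, -0.0]
opening: 0.0436
gripper_force: 0.0
```

{"name": "play_rows", "arguments": {"motion": [{"x": 0, "y": 0, "z": 0, "rx": 0, "ry": 0, "rz": 0}, {"x": 0, "y": 0, "z": 0, "rx": 0, "ry": 0, "rz": 0}, {"x": 0, "y": 0, "z": 0, "rx": 0, "ry": 0, "rz": 0}, {"x": 0, "y": 0, "z": 0, "rx": 0, "ry": 0, "rz": 0}, {"x": 0, "y": 0, "z": 0, "rx": 0, "ry": 0, "rz": 0}], "fingers": -1}}

```text
clock: 18.08
tool_pos: [0.5165, 0.2286, 0.0823]
orientation: [-180.0, -0.0, -9.9]
force: [-0.5, -0.3, 5.6]
opening: 0.0129
gripper_force: 30.8
```

{"name": "play_rows", "arguments": {"motion": [{"x": 0, "y": 0, "z": 0, "rx": 0, "ry": 0, "rz": -1}, {"x": 0, "y": 0, "z": 0, "rx": 0, "ry": 0, "rz": -1}, {"x": 0, "y": 0, "z": 0, "rx": 0, "ry": 0, "rz": -1}, {"x": 0, "y": 0, "z": 0, "rx": 0, "ry": 0, "rz": -1}, {"x": 0, "y": 0, "z": 0, "rx": 0, "ry": 0, "rz": -1}, {"x": 0, "y": 0, "z": 0, "rx": 0, "ry": 0, "rz": -1}, {"x": 0, "y": 0, "z": 0, "rx": 0, "ry": 0, "rz": -1}, {"x": 0, "y": 0, "z": 0, "rx": 0, "ry": 0, "rz": -1}, {"x": 0, "y": 0, "z": 0, "rx": 0, "ry": 0, "rz": -1}, {"x": 0, "y": 0, "z": 0, "rx": 0, "ry": 0, "rz": -1}, {"x": 0, "y": 0, "z": 0, "rx": 0, "ry": 0, "rz": -1}, {"x": 0, "y": 0, "z": 0, "rx": 0, "ry": 0, "rz": -1}, {"x": 0, "y": 0, "z": 0, "rx": 0, "ry": 0, "rz": -1}, {"x": 0, "y": 0, "z": 0, "rx": 0, "ry": 0, "rz": -1}, {"x": 0, "y": 0, "z": 0, "rx": 0, "ry": 0, "rz": -1}, {"x": 0, "y": 0, "z": 0, "rx": 0, "ry": 0, "rz": -1}, {"x": 0, "y": 0, "z": 0, "rx": 0, "ry": 0, "rz": -0.5}, {"x": 0, "y": 0, "z": 0, "rx": 0, "ry": 0, "rz": 0}]}}

```text
clock: 20.32
tool_pos: [0.5165, 0.2283, 0.0822]
orientation: [180.0, -0.0, 56.1]
force: [0.1, -2.2, 6.1]
opening: 0.0131
gripper_force: 32.6
```

```bash
python3 -c "
from plant import ctrl
o=ctrl.get_obs();print(o['orientation'],o['moment'],o['force'],o['joint_pos'],o['gripper_force'],o['opening'])"
```

```text
[ 1.79962888e+02 -3.27455984e-02  5.60547424e+01] [-0.96546478 -0.01710032 -0.29514339] [ 0.1293179  -2.17238673  6.14823564] [ 4.37177039e+01  1.80616988e+01 -2.39988462e+01  3.94338303e-02
 -4.78995428e+01  1.02310600e+02] 32.634163945913315 0.013089825047187528
```

{"name": "play_rows", "arguments": {"motion": [{"x": 0, "y": 0, "z": 0, "rx": 0, "ry": 0, "rz": 0}, {"x": 0, "y": 0, "z": 0, "rx": 0, "ry": 0, "rz": 0}, {"x": 0, "y": 0, "z": -1, "rx": 0, "ry": 0, "rz": 0}, {"x": 0, "y": 0, "z": -1, "rx": 0, "ry": 0, "rz": 0}, {"x": 0, "y": 0, "z": 0, "rx": 0, "ry": 0, "rz": 0.97}, {"x": 0, "y": 0, "z": 0, "rx": 0, "ry": 0, "rz": 0.97}, {"x": 0, "y": 0, "z": 0, "rx": 0, "ry": 0, "rz": 0.97}, {"x": 0, "y": 0, "z": 0, "rx": 0, "ry": 0, "rz": 0.97}, {"x": 0, "y": 0, "z": 0, "rx": 0, "ry": 0, "rz": 0.97}, {"x": 0.44, "y": 0.86, "z": 0, "rx": 0, "ry": 0, "rz": 0}, {"x": 0.44, "y": 0.86, "z": 0, "rx": 0, "ry": 0, "rz": 0}, {"x": 0.44, "y": 0.86, "z": 0, "rx": 0, "ry": 0, "rz": 0}, {"x": 0, "y": 0, "z": 0, "rx": 0, "ry": 0, "rz": 0}, {"x": 0, "y": 0, "z": 0, "rx": 0, "ry": 0, "rz": 0}], "fingers": 0}}

```text
clock: 22.08
tool_pos: [0.5805, 0.1962, 0.131]
orientation: [-180.0, 0.1, 36.6]
force: [0.8, -0.3, 0.4]
opening: 0.0439
gripper_force: 0.0
```

```bash
python3 - <<'E'
from h import *
t=cams.snapshot("top");s=cams.snapshot("side")
a=cv2.resize(t[190:290,220:350],None,fx=3,fy=3,interpolation=3)
c=cv2.resize(s[205:325,250:370],None,fx=3,fy=3,interpolation=3)
W=np.zeros((370,770,3),np.uint8);W[:300,:390]=a;W[:360,400:760]=c
cv2.imwrite("pics/b2.png",W)
E
```

```text
(no output)
```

View pics/b2.png

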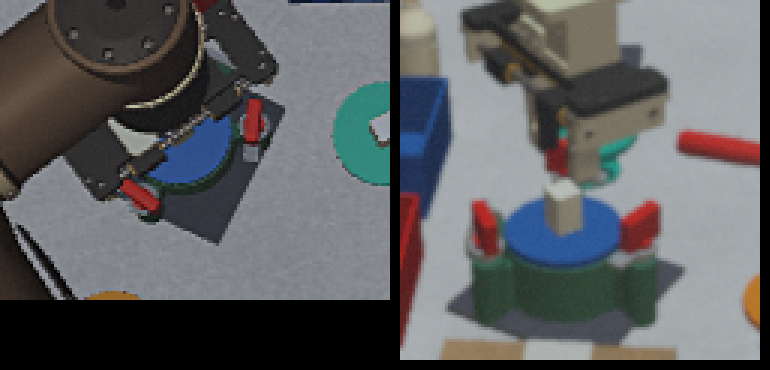

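All three knobs are turned and their tabs are clear of the flange, and the rotor is still seated. Now I'll grip the post.

{"name": "play_rows", "arguments": {"motion": [{"x": 0, "y": 0, "z": 0.76, "rx": 0, "ry": 0, "rz": 0}, {"x": 0, "y": 0, "z": 0.76, "rx": 0, "ry": 0, "rz": 0}, {"x": 0, "y": 0, "z": 0.76, "rx": 0, "ry": 0, "rz": 0}, {"x": 0, "y": 0, "z": 0, "rx": 0, "ry": 0, "rz": 0}, {"x": 0, "y": 0, "z": 0, "rx": 0, "ry": 0, "rz": 0}]}}

```text
clock: 22.8
tool_pos: [0.5813, 0.1967, 0.0754]
orientation: [180.0, -0.0, 36.7]
force: [0.6, 0.0, -0.4]
opening: 0.0438
gripper_force: 0.0
```

{"name": "play_rows", "arguments": {"motion": [{"x": 0, "y": 0, "z": 0, "rx": 0, "ry": 0, "rz": 0}, {"x": 0, "y": 0, "z": 0, "rx": 0, "ry": 0, "rz": 0}, {"x": 0, "y": 0, "z": 0, "rx": 0, "ry": 0, "rz": 0}, {"x": 0, "y": 0, "z": 0, "rx": 0, "ry": 0, "rz": 0}, {"x": 0, "y": 0, "z": 0, "rx": 0, "ry": 0, "rz": 0}], "fingers": -1}}

```text
clock: 23.42
tool_pos: [0.5813, 0.1964, 0.0751]
orientation: [180.0, -0.0, 36.7]
force: [-1.8, 0.1, 5.9]
opening: 0.0236
gripper_force: 30.0
```

{"name": "play_rows", "arguments": {"motion": [{"x": 0, "y": 0, "z": -0.4, "rx": 0, "ry": 0, "rz": 0}, {"x": 0, "y": 0, "z": -0.7, "rx": 0, "ry": 0, "rz": 0}, {"x": 0, "y": 0, "z": -1, "rx": 0, "ry": 0, "rz": 0}, {"x": 0, "y": 0, "z": -1, "rx": 0, "ry": 0, "rz": 0}, {"x": 0, "y": 0, "z": -1, "rx": 0, "ry": 0, "rz": 0}, {"x": 0, "y": 0, "z": -1, "rx": 0, "ry": 0, "rz": 0}, {"x": 0, "y": 0, "z": -1, "rx": 0, "ry": 0, "rz": 0}, {"x": 0, "y": 0, "z": -1, "rx": 0, "ry": 0, "rz": 0}, {"x": 0, "y": 0, "z": -1, "rx": 0, "ry": 0, "rz": 0}, {"x": 0, "y": 0, "z": -0.9, "rx": 0, "ry": 0, "rz": 0}, {"x": 0, "y": 0, "z": 0, "rx": 0, "ry": 0, "rz": 0}, {"x": 0, "y": 0, "z": 0, "rx": 0, "ry": 0, "rz": 0}]}}

```text
clock: 24.92
tool_pos: [0.5805, 0.1962, 0.2989]
orientation: [-180.0, 0.0, 36.6]
force: [0.5, 0.6, -2.4]
opening: 0.0239
gripper_force: 30.0
```

{"name": "play_rows", "arguments": {"motion": [{"x": -0.38, "y": 0.416, "z": 0, "rx": 0, "ry": 0, "rz": 0}, {"x": -0.765, "y": 0.832, "z": 0, "rx": 0, "ry": 0, "rz": 0}, {"x": -0.765, "y": 0.832, "z": 0, "rx": 0, "ry": 0, "rz": 0}, {"x": -0.765, "y": 0.832, "z": 0, "rx": 0, "ry": 0, "rz": 0}, {"x": -0.765, "y": 0.832, "z": 0, "rx": 0, "ry": 0, "rz": 0}, {"x": -0.765, "y": 0.832, "z": 0, "rx": 0, "ry": 0, "rz": 0}, {"x": -0.765, "y": 0.832, "z": 0, "rx": 0, "ry": 0, "rz": 0}, {"x": -0.765, "y": 0.832, "z": 0, "rx": 0, "ry": 0, "rz": 0}, {"x": -0.765, "y": 0.832, "z": 0, "rx": 0, "ry": 0, "rz": 0}, {"x": -0.765, "y": 0.832, "z": 0, "rx": 0, "ry": 0, "rz": 0}, {"x": -0.765, "y": 0.832, "z": 0, "rx": 0, "ry": 0, "rz": 0}, {"x": -0.765, "y": 0.832, "z": 0, "rx": 0, "ry": 0, "rz": 0}, {"x": -0.765, "y": 0.832, "z": 0, "rx": 0, "ry": 0, "rz": 0}, {"x": -0.765, "y": 0.832, "z": 0, "rx": 0, "ry": 0, "rz": 0}, {"x": -0.38, "y": 0.416, "z": 0, "rx": 0, "ry": 0, "rz": 0}, {"x": 0, "y": 0, "z": 0, "rx": 0, "ry": 0, "rz": 0}, {"x": 0, "y": 0, "z": 0, "rx": 0, "ry": 0, "rz": 0}]}}

```text
clock: 27.05
tool_pos: [0.5399, -0.1968, 0.2993]
orientation: [-180.0, 0.0, 36.6]
force: [-0.4, -0.1, -1.9]
opening: 0.024
gripper_force: 30.0
```

{"name": "play_rows", "arguments": {"motion": [{"x": 0, "y": 0, "z": 0, "rx": -0.374, "ry": 0.501, "rz": 0}, {"x": 0, "y": 0, "z": 0, "rx": -0.374, "ry": 0.501, "rz": 0}, {"x": 0, "y": 0, "z": 0, "rx": -0.374, "ry": 0.501, "rz": 0}, {"x": 0, "y": 0, "z": 0, "rx": -0.374, "ry": 0.501, "rz": 0}, {"x": 0, "y": 0, "z": 0, "rx": -0.374, "ry": 0.501, "rz": 0}, {"x": 0, "y": 0, "z": 0, "rx": -0.374, "ry": 0.501, "rz": 0}, {"x": 0, "y": 0, "z": 0, "rx": -0.374, "ry": 0.501, "rz": 0}, {"x": 0, "y": 0, "z": 0, "rx": -0.374, "ry": 0.501, "rz": 0}, {"x": 0, "y": 0, "z": 0, "rx": -0.374, "ry": 0.501, "rz": 0}, {"x": 0, "y": 0, "z": 0, "rx": -0.374, "ry": 0.501, "rz": 0}, {"x": 0, "y": 0, "z": 0, "rx": 0, "ry": 0, "rz": 0}, {"x": 0, "y": 0, "z": 0, "rx": 0, "ry": 0, "rz": 0}]}}

```text
clock: 28.55
tool_pos: [0.5403, -0.1967, 0.2998]
orientation: [164.4, -19.8, 39.4]
force: [0.7, -0.2, -3.1]
opening: 0.0238
gripper_force: 30.0
```

```bash
cat > goal.py <<'E'
from h import *
o=ctrl.get_obs();M=R.from_euler("xyz",o["orientation"],degrees=True).as_matrix()
a=np.array([-np.sin(np.radians(25)),0,np.cos(np.radians(25))]);g=np.array([.6105,-.197,.085])+.165*a
print("tcp",o["tool_pos"],"axis err deg",np.degrees(np.arccos(-M[:,2]@a)),"shift in rows",M.T@(g-o["tool_pos"])/.025,"grip",o["gripper_force"],o["opening"],o["joint_pos"])
E
python3 goal.py; python3 - <<'E'
from h import *
t=cams.snapshot("top");s=cams.snapshot("side")
W=np.zeros((400,790,3),np.uint8)
W[:390,:390]=cv2.resize(t[160:290,340:470],None,fx=3,fy=3);W[:390,400:790]=cv2.resize(s[130:260,240:370],None,fx=3,fy=3)
cv2.imwrite("pics/c1.png",W)
E
```

```text
tcp [ 0.54028053 -0.19665992  0.29981269] axis err deg 0.03771945355283874 shift in rows [-0.87716482 -0.63815124  2.37499146] grip 29.99923288822174 0.023829942055666745 [ -0.70252015  -5.12114015 -24.56226688  -0.37663581 -45.58657163
 127.5950681 ]
```

View pics/c1.png

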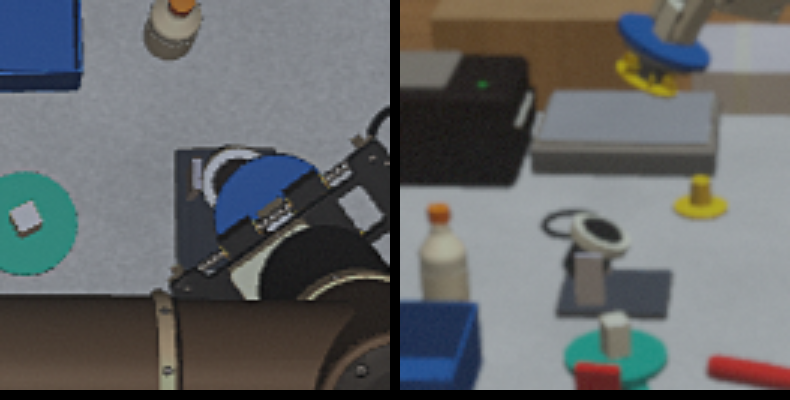

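The rotor hangs tilted parallel to the lens ring, with its flange at (665,42) and the impeller at (645,75) towards the lens at (600,235). Now I'll lower it into place.

{"name": "play_rows", "arguments": {"motion": [{"x": -0.22, "y": -0.16, "z": 0.6, "rx": 0, "ry": 0, "rz": 0}, {"x": -0.22, "y": -0.16, "z": 0.6, "rx": 0, "ry": 0, "rz": 0}, {"x": -0.22, "y": -0.16, "z": 0.6, "rx": 0, "ry": 0, "rz": 0}, {"x": -0.22, "y": -0.16, "z": 0.57, "rx": 0, "ry": 0, "rz": 0}, {"x": 0, "y": 0, "z": 0, "rx": 0, "ry": 0, "rz": 0}, {"x": 0, "y": 0, "z": 0, "rx": 0, "ry": 0, "rz": 0}, {"x": 0, "y": 0, "z": 0, "rx": 0, "ry": 0, "rz": 0}, {"x": 0, "y": 0, "z": 0, "rx": 0, "ry": 0, "rz": 0}]}}

```text
clock: 29.65
tool_pos: [0.5408, -0.1974, 0.235]
orientation: [164.4, -19.8, 39.4]
force: [-0.7, -1.2, -1.6]
opening: 0.0242
gripper_force: 30.0
```

```bash
python3 goal.py; python3 - <<'E'
from h import *
t=cams.snapshot("top");s=cams.snapshot("side")
W=np.zeros((400,790,3),np.uint8)
W[:390,:390]=cv2.resize(t[190:290,235:335],(390,390));W[:390,400:790]=cv2.resize(s[140:240,260:360],(390,390))
cv2.imwrite("pics/c2.png",W)
h=cv2.cvtColor(s,cv2.COLOR_BGR2HSV).astype(int);m=((abs(h[...,0]-28)<7)&(h[...,1]>130)&(h[...,2]>60)).astype(np.uint8)
for k in cv2.findContours(m[140:240,260:330],0,1)[0]:
    if cv2.contourArea(k)>8:print("yellow",cv2.boundingRect(k))
g=np.array([.6105,-.197,.085]);a=np.array([-.4226,0,.9063]);print("expected impeller px",proj("side",g+.115*a),"minus offset",[260,140])
E
```

```text
tcp [ 0.54075148 -0.19744168  0.23501334] axis err deg 0.07502861950598183 shift in rows [ 0.0046111  -0.01860726  0.0173886 ] grip 29.99913901090622 0.024225597286966005 [ -0.80301194  -2.22743716 -30.70011537  -0.49695994 -36.46971141
 127.77873457]
yellow (53, 28, 17, 15)
expected impeller px [322.07172988 174.36100176] minus offset [260, 140]
```

View pics/c2.png

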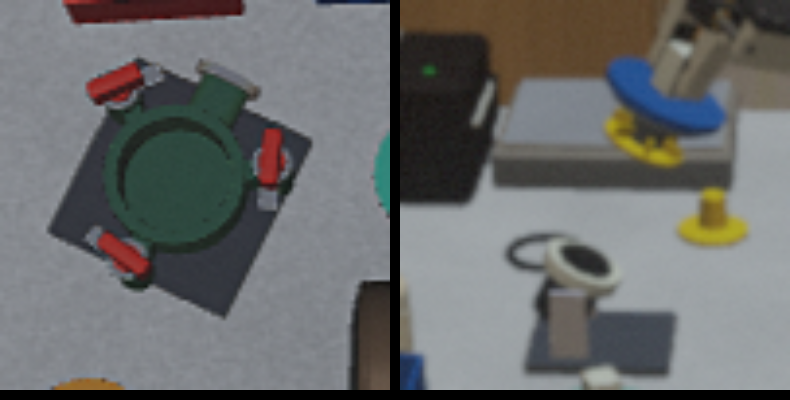

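The pump is empty with all three tabs turned tangential. The impeller, at crop (640,138), sits within 2 px of where it should be, parallel to the lens ring. Handing in.

```bash
python3 -c "
from plant import workorder
print(workorder.close_job())"
```

```text
the job is handed in; nothing more can be done
None
```

I turned all three knobs to their stops and lifted the rotor out. It is held steady, centred and square to the lens, about 110 mm from the glass. I handed the job in at about 30 s on the robot clock; no verdict came back.

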